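# Hang the step wedge and close the keeper

### The arm

A 6-joint arm with a two-finger parallel gripper is mounted at the origin on the work surface. World frame = base frame: x ahead of the robot, y to its left, z up, the work surface at z = 0. Lengths are in mm, angles in rad, forces in N, time in s.
With the tool pointing down it reaches from about 400 to 925 mm from the base axis. Payload 12.5 kg.
Tool frame: the origin (TCP) lies at the very end of the fingers, on their centre line; the grasp point (between the pads) lies behind it (env.grip_depth is the z of the grasp point in the tool frame, in mm); z points along the fingers, y is the line along which they close (so a half turn about z gives the same grasp; the last joint's range is limited). The gripper opens to 95 mm and grips with 3 to 60 N. Pads are 20 mm wide; open, the fingers measure 119 mm over their backs; the gripper's body (75 mm by 180 mm) begins 59 mm behind the grasp point.
Start: joints at [-1.24, 0.491, 1.559, -0, 1.092, -0.106], TCP at [264.426, -566.327, 214.661] pointing down, gripper open.
Joint ranges: [-3.1, 3.1], [-0.84, 2.19], [0.05, 2.79], [-1.13, 4.28], [0.06, 2.93], [-2.69, 2.69]. Speed limits (rad/s): [2.22, 2.22, 2.79, 3.14, 3.14, 3.14].

### API

Orientations are given as [roll, pitch, yaw] about the fixed x, y, z axes, in that order (R = Rz(yaw) Ry(pitch) Rx(roll)).
In Python, from cell import env, optics gives the robot as it stands.
- The arm moves only by the tool step_arm, never from a script. Its argument "moves" is a list of rows, each an object of numbers: "tx", "ty", "tz": the shift along the tool's x, y, z in mm; "roll": the turn about the tool's z in rad. In form: [{"tx": .., "ty": .., "tz": .., "roll": ..}, ...]. A call has 1 to 12 rows; each row is the pose to reach, as a shift and turn from the pose commanded when the call began, along the tool's axes at that moment; what a row does not reach only later rows make up. A row lasts 1/12 s, in which the tool goes at most 41.7 mm and 7.16 degrees, less where a joint would pass 70% of its speed; a pose out of reach is approached as far as the arm can. A call with a gripper value outside its range is refused whole. "grip" is the finger opening in mm, from 0 to 95.1, set as the call begins (left out, the last holds). The fingers move at their own pace and stop on an object; the grip force is fixed at half the most. Time passes only in rows, so rows that repeat a pose let the fingers close. It gives the time, the measured TCP pose, the force, the opening and the grip force at its end, in the units of the state.
- env.state(): the state, without advancing time (a new reading comes with each control period).
- optics.read_camera(name): name is "scene" or "top" or "wrist"; returns a dict with "pixels" (420x560x3 uint8, blue, green, red), "mtx" (3x3 intrinsics, pixels), "view" (4x4, takes a point from world to camera coordinates). Camera axes: x right, y down, z forward; pixel columns grow to the right and rows downward; lengths in mm; the calibration is good to about 2 mm. A picture is of the moment at which its call begins. There is no depth.
- env.job_done(): hands the job in; it is judged then, once.
The state is a dict: "t": time; "joints": joint angles; "qvel": joint speeds; "tau": joint torques, N m; "eef_pos": TCP position; "tcp_rot": TCP orientation; "ft_force": force on the tool from outside, world axes, zero at the start; "moment": the same for the moment, N m; "opening": opening from 0.0 (shut) to 1.0 (fully open); "grip_force": force on a finger pad.
Only numpy, scipy, OpenCV 4.12 (cv2) and the standard library are available. Lean on these libraries where they do the work, as an engineer would, in place of code of your own. Each camera call takes 0.05 s, during which the arm holds its last target. There are 200 camera calls.

### The job

Put the aluminium step wedge with the eye away on its storage stand: hang it by its eye on the leaning peg, pushed down so that it lies flat along the sloping rest. Then slide the stand's keeper sideways until its tongue is centred over the tip of the peg, so that the wedge cannot come off. Leave the plain bar and the couplant bottle where they are.

Things in the scene. Friction and masses are not known exactly. Their poses are not given: they have to be found in the camera images.
- wedge: Loose aluminium step wedge, 0.2 kg, 140 (x) x 44 (y) mm, lying flat, steps up, left or right of the stand. Origin: centre of underside; x towards the eye end, z up. x = 20 to 70 mm: flat tab 8 mm thick with a 25 mm through hole (the eye) centred at x = 46 mm; then towards -x three 30 mm long steps 10, 13 and 16 mm thick. It balances at x = -14 mm.
- eye (a point): Centre of the wedge's eye at the underside, 46 mm from the wedge's origin along its x; axes as the wedge's.
- rest: Sloping rest of the fixed stand: grey bar 24 mm wide (y), 12 mm thick, top face at z = 0, from x = -125 to 80 mm. Origin: foot of its peg, 195 mm above the table. z: the peg's axis, leaning 28 degrees from vertical towards the robot; x: up the slope, away from the robot; y level. The hung wedge lies on the top face, thick end down the slope (-x).
- peg_tip (a point): Tip of the steel peg, 38 mm from its foot along z of the rest; axes as the rest's. The peg is 16 mm in diameter up to 30 mm from its foot, then tapers to 7 mm at the tip.
- keeper (a joint): Keeper's place along its track, m. The track crosses the rest at x = 61 mm, y = -115 to 71 mm of the rest. 0: open end, tongue at y = -75 mm of the rest; grows towards +y; 0.075: tongue centred over the peg; the track ends at 0.110. It stays where it is left (1.5 N friction).
- keeper_grip (a point): Point inside the keeper's grip, 22 mm below its top, at x = 61, z = 80 mm of the rest; axes as the rest's. The grip is a black block 18 mm wide (y, the sliding direction) x 30 mm (x), rising along z from z = 26 to 102 mm of the rest. The carriage under it is 30 mm wide, top at z = 27 mm.
- keeper_tongue (a point): Underside of the keeper's tongue where it comes over the peg: a steel strip 26 mm wide (y), from the grip down the slope to x = -13 mm of the rest, between z = 45 and 53 mm.
- blank: Bystander: loose plain aluminium bar, 140 x 44 x 14 mm, no eye and no steps. Origin: centre of the underside, x along its length.
- couplant: Bystander: white plastic bottle, 60 mm in diameter, 140 mm tall, standing. Origin: centre of its underside.
There are look-alikes about, which are no part of the job. What is shaped like the wedge but purple or red is not meant.

How it is judged:
By the outcome, as a careful person would: the job done as asked, in the order asked, and still so for the second after the job is handed in, with the robot touching nothing.
It also fails if it takes over 64 s, if anything falls off the work surface, if the arm or the gripper's body presses on something with over 40 N, if the wrist force passes 120 N, or if a joint passes its speed limit or range.

## Working session

There is one attempt and no reset: what is moved stays moved. The work goes in short steps, Python scripts to look and compute and a tool call to move; the robot and the scene stay as the last step left them, time stands still between calls to the robot, and variables do not carry over. Pictures are saved under pics/ and viewed, at most 10 in all, crops included, and the job is handed in when it is done.

Besides the shell and the picture viewer there is one more tool, called after ">>>" as name(argument=value, ...), one argument or row to a line, values as JSON. step_arm: Moves the arm, as the interface text tells. Its arguments: {"type":"object","properties":{"moves":{"type":"array"},"grip":{"type":"number"}},"required":["moves"]}

```bash
ls; mkdir -p pics; python3 - <<'E'
from cell import env, optics
import cv2, numpy as np
print(env.state(), env.grip_depth)
ims=[]
for n in ("scene","top"):
    d=optics.read_camera(n); cv2.imwrite(f"pics/{n}0.png",d["pixels"]); np.savez(f"pics/{n}0.npz",**d)
    print(n,d["mtx"].tolist(),np.round(d["view"],4).tolist())
E
```

```text
pics
{'t': 0.0, 'joints': array([-1.23959173e+00,  4.91528722e-01,  1.55942325e+00,  1.63474493e-05,
        1.09166623e+00, -1.05600496e-01]), 'qvel': array([ 2.00353933e-03,  3.98414563e-04,  8.03457756e-05, -2.47603576e-04,
       -1.62961911e-03,  9.12973577e-05]), 'tau': array([-1.37470306e-03, -6.12649655e+01, -2.58181626e+01,  6.91825664e-02,
        4.81887453e-02, -8.40079042e-05]), 'eef_pos': array([ 264.3554914 , -566.09514796,  214.0899188 ]), 'tcp_rot': array([-3.14057435e+00, -1.22515300e-04,  4.36797486e-01]), 'ft_force': array([0.60437351, 0.59783504, 0.4517794 ]), 'moment': array([-0.00807251, -0.02658452, -0.02514323]), 'grip_force': 0.0, 'opening': 1.0010738955405687} -18.8
scene [[530.3837749589308, 0.0, 281.16967111368626], [0.0, 530.3837749589308, 198.8721438019777], [0.0, 0.0, 1.0]] [[0.7897, 0.6135, 0.0036, -403.6533], [0.3357, -0.4272, -0.8395, 10.8834], [-0.5135, 0.6642, -0.5433, 1534.4615], [0.0, 0.0, 0.0, 1.0]]
top [[496.7598860847922, 0.0, 278.4424477536493], [0.0, 496.7598860847922, 216.48377538076474], [0.0, 0.0, 1.0]] [[0.0134, -0.9999, -0.0035, 52.2866], [-0.9807, -0.0124, -0.1952, 498.921], [0.1951, 0.0061, -0.9808, 1437.5526], [0.0, 0.0, 0.0, 1.0]]
```

View pics/scene0.png

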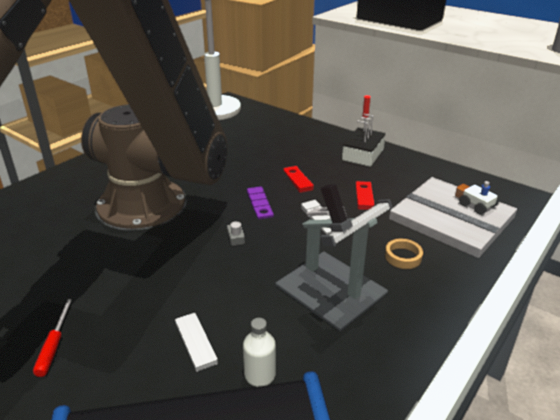

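View pics/top0.png

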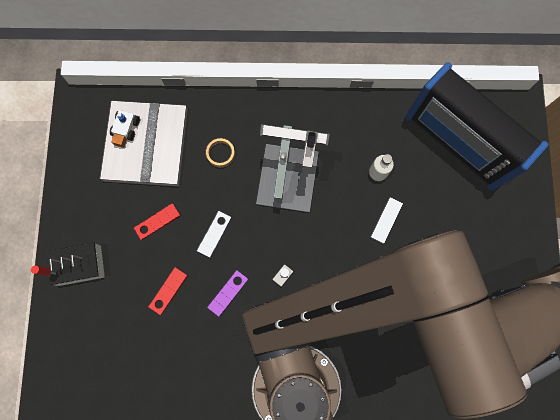

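The scene view shows the stand at (335,250), with the keeper grip black at (332,205). The top view shows these bar shapes:
- silver with a hole, at (214,234)
- plain silver, at (387,220)
- red, at (157,221) and (168,290)
- purple, at (228,293)

The silver one with the hole fits the wedge: it is aluminium and has an eye. I'll confirm it in an enlarged crop that also takes in the stand.

```bash
python3 - <<'E'
import cv2
im=cv2.imread("pics/top0.png")
cv2.imwrite("pics/crop1.png",cv2.resize(im[110:270,190:340],None,fx=3.7,fy=3.7,interpolation=cv2.INTER_CUBIC))
E
```

```text
(no output)
```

View pics/crop1.png

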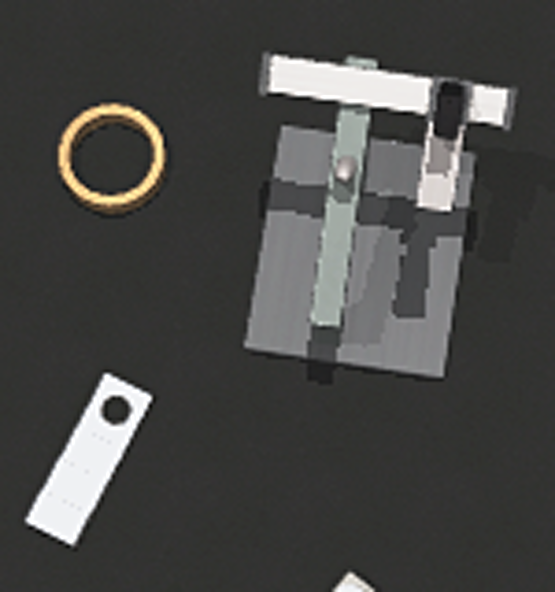

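The crop confirms it: the silver bar has a dark hole at about (221,221) in the full picture and faint step lines. Its eye end points away from the robot. The rest runs from (279,198) to (288,127), the peg tip is at about (284,155), and the keeper grip is at (312,137) with its tongue down to (308,165).

Next I'll measure the wedge and stand.

```bash
cat > h.py <<'E'
import numpy as np, cv2
def load(f): return dict(np.load(f))
def ray(d,uv):
    R,t=d["view"][:3,:3],d["view"][:3,3]
    return -R.T@t, R.T@np.linalg.solve(d["mtx"],[uv[0],uv[1],1.0])
def plane(d,uv,z):
    c,r=ray(d,uv); return c+r*(z-c[2])/r[2]
def proj(d,P):
    p=d["mtx"]@(d["view"][:3,:3]@np.asarray(P,float)+d["view"][:3,3]); return p[:2]/p[2]
def tri(d1,u1,d2,u2):
    c1,r1=ray(d1,u1);c2,r2=ray(d2,u2)
    s=np.linalg.lstsq(np.c_[r1,-r2],c2-c1,rcond=None)[0]
    a,b=c1+s[0]*r1,c2+s[1]*r2; return (a+b)/2,np.linalg.norm(a-b)
def comp(mask,seed):
    n,l,s,c=cv2.connectedComponentsWithStats(mask.astype(np.uint8)); return (l==l[seed[1],seed[0]]).astype(np.uint8)
def contour(m): return max(cv2.findContours(m,cv2.RETR_EXTERNAL,cv2.CHAIN_APPROX_NONE)[0],key=cv2.contourArea)
E
python3 - <<'E'
from h import *
d=load("pics/top0.npz"); im=d["pixels"].astype(int)
m=comp(im.min(2)>150,(210,240))
c=contour(m); 
P=np.array([plane(d,p[0],8)[:2] for p in c],np.float32)
r=cv2.minAreaRect(P); print("rect",r)
f=np.zeros_like(m); cv2.drawContours(f,[c],-1,1,-1); h=comp((f-m)>0,(221,221))
print("hole area",h.sum()); ys,xs=np.nonzero(h); 
w=(255-im.mean(2))  # weighted centroid in dilated hole
hd=cv2.dilate(h,np.ones((3,3),np.uint8)); ys,xs=np.nonzero(hd); ww=np.clip(235-im.mean(2)[ys,xs],0,None)
u=(np.average(xs,weights=ww),np.average(ys,weights=ww)); print("hole px",u,plane(d,u,8),plane(d,u,0))
hsv=cv2.cvtColor(d["pixels"],cv2.COLOR_BGR2HSV)
for p in [(280,195),(282,180),(287,129),(270,190),(290,190),(284,155),(285,140)]: print(p,d["pixels"][p[1],p[0]],hsv[p[1],p[0]])
E
```

```text
rect ((450.8939208984375, 255.98619079589844), (44.51152801513672, 138.37355041503906), 63.72610855102539)
hole area 52
hole px (np.float64(220.87901843120446), np.float64(220.39087726818116)) [491.91612878 235.8242837    8.        ] [493.4305099  236.81693386   0.        ]
(280, 195) [165 171 162] [ 70  13 171]
(282, 180) [165 171 163] [ 68  12 171]
(287, 129) [241 243 245] [ 15   4 245]
(270, 190) [131 127 128] [128   8 131]
(290, 190) [119 118 116] [100   6 119]
(284, 155) [155 159 165] [ 12  15 165]
(285, 140) [166 173 163] [ 69  15 173]
```

```bash
python3 - <<'E'
from h import *
d=load("pics/top0.npz"); im=d["pixels"].astype(int)
g=(im[...,1]-im[...,2]>=6)&(im[...,1]>140); 
for s in ((280,190),(287,127)):
    m=comp(g,s); ys,xs=np.nonzero(m); print(s,m.sum(),xs.min(),xs.max(),ys.min(),ys.max())
m=comp(g,(280,190))
for y in range(135,205):
    x=np.nonzero(g[y,265:305])[0]+265
    if len(x) and y%4==0 or y>194: print(y,x.min() if len(x) else None,x.max() if len(x) else None, end='; ')
print()
for y in range(122,132):
    x=np.nonzero(g[y,265:305])[0]+265; print(y,x.tolist())
# axis line fit from row midpoints, far from peg
ys,xs=np.nonzero(m&1); rows=[(np.mean(np.nonzero(m[y])[0]),y) for y in range(164,197)]
a=np.polyfit([r[1] for r in rows],[r[0] for r in rows],1); print("x=ay+b",a)
s=23.6e-9; 
sn,cs=np.sin(np.radians(28)),np.cos(np.radians(28))
yl=198.2; yu=125.8
for yl in (197.5,198.5):
  L=plane(d,(np.polyval(a,yl),yl),195-125*sn)
  for yu in (125.5,126.5):
    U=plane(d,(np.polyval(a,yu),yu),195+80*sn)
    v=U-L; print(yl,yu,L,U,np.hypot(*v[:2]),205*cs,np.degrees(np.arctan2(v[1],v[0])), L+v*125/205)
E
```

```text
(280, 190) 380 274 289 140 197
(287, 127) 17 284 291 126 128
140 282 285; 144 281 288; 148 281 288; 152 280 287; 156 279 287; 160 279 286; 164 278 285; 168 278 285; 172 277 284; 176 277 284; 180 276 283; 184 276 283; 188 275 282; 192 275 282; 195 274 281; 196 274 281; 197 276 281; 198 None None; 199 None None; 200 None None; 201 None None; 202 None None; 203 None None; 204 None None; 
122 []
123 []
124 []
125 []
126 [284, 285, 286, 287, 288, 289, 290]
127 [284, 285, 286, 287, 288, 289, 290, 291]
128 [290, 291]
129 []
130 []
131 []
x=ay+b [-1.29010695e-01  3.02918895e+02]
197.5 125.5 [535.72754564  61.82720833 136.31605465] [713.91393634  38.52538595 232.55772502] 179.70354687615014 181.00425653608002 -7.450415086581181 [644.37778387  47.61878005 195.        ]
197.5 126.5 [535.72754564  61.82720833 136.31605465] [711.03744299  38.84644882 232.55772502] 176.80971527929427 181.00425653608002 -7.468120461174708 [642.62382451  47.81455009 195.        ]
198.5 125.5 [532.81070288  62.15277484 136.31605465] [713.91393634  38.52538595 232.55772502] 182.6379880425813 181.00425653608002 -7.433034286205115 [643.23950377  47.74583039 195.        ]
198.5 126.5 [532.81070288  62.15277484 136.31605465] [711.03744299  38.84644882 232.55772502] 179.74413960203503 181.00425653608002 -7.450170782807532 [641.48554441  47.94160044 195.        ]
```

```bash
python3 - <<'E'
from h import *
d=load("pics/top0.npz"); e=load("pics/scene0.npz")
A=cv2.resize(d["pixels"][115:205,255:335],None,fx=5,fy=5,interpolation=cv2.INTER_NEAREST)
B=cv2.resize(e["pixels"][175:265,295:395],None,fx=5,fy=5,interpolation=cv2.INTER_NEAREST)[:450,:390]
B=cv2.resize(e["pixels"][180:270,300:395],None,fx=4.2,fy=5,interpolation=cv2.INTER_NEAREST)
cv2.imwrite("pics/crop2.png",np.hstack([A,B]))
E
```

```text
(no output)
```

View pics/crop2.png

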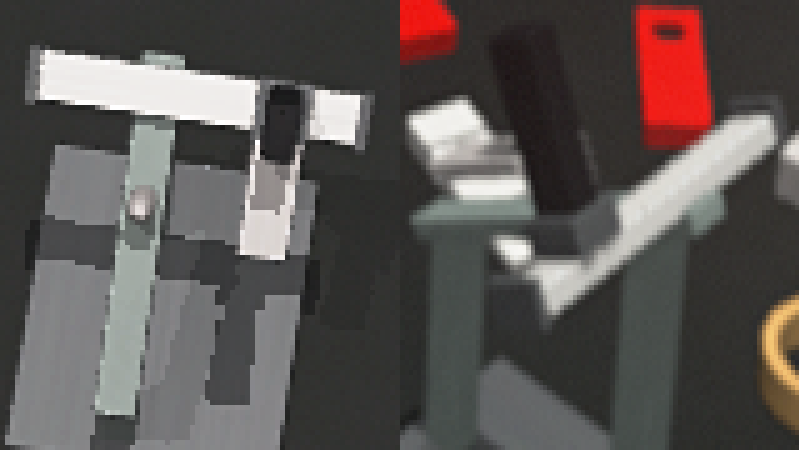

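The crop shows the following, in full-picture pixels: rest ends at rows 125.5 and 197.5, the peg's bright tip near (283,154), and the keeper's tongue end at (307,166). Next I'll check the peg tip and keeper against the fitted rest frame.

```bash
cat >> h.py <<'E'
from scipy.spatial.transform import Rotation as Rn
FOOT=np.array([643.8,47.7,195.]); YAW=np.radians(-7.45)
RR=Rn.from_euler("xyz",[0,-np.radians(28),YAW]).as_matrix()
def rest(p): return FOOT+RR@np.asarray(p,float)
E
python3 - <<'E'
from h import *
print(RR)
d=load("pics/top0.npz"); im=d["pixels"].astype(int)
for n,p in dict(tip=[0,0,38],foot=[0,0,0],kgriptop=[61,-75,102],ktop_far=[76,-75,102],ktop_near=[46,-75,102],tongue_end=[-13,-75,53],tl=[-13,-62,53],tr=[-13,-88,53],low=[-125,0,0],up=[80,0,0]).items(): print(n,rest(p).round(1),proj(d,rest(p)).round(1))
w=im[146:162,276:294]; print((w[...,2]-w[...,1])); print(w[...,2])
E
```

```text
[[ 8.75494093e-01  1.29660944e-01 -4.65508467e-01]
 [-1.14483818e-01  9.91558389e-01  6.08721259e-02]
 [ 4.69471563e-01  3.46944695e-18  8.82947593e-01]]
tip [626.1  50.  228.6] [282.1 156.9]
foot [643.8  47.7 195. ] [283.  154.5]
kgriptop [640.  -27.4 313.7] [313.  141.4]
ktop_far [653.1 -29.2 320.7] [313.8 135.5]
ktop_near [626.9 -25.7 306.7] [312.1 147.3]
tongue_end [598.  -22.  235.7] [309.  166.4]
tl [599.7  -9.1 235.7] [304.2 165.8]
tr [596.3 -34.8 235.7] [313.9 167.1]
low [534.4  62.  136.3] [277.4 198. ]
up [713.8  38.5 232.6] [286.7 125.5]
[[ -1  -1  -2  -2  -2 -11  -9  -9 -10  -8 -10  -9 -10  -2   1  -1  -1  -2]
 [ -2  -1  -1   0  -4  -9  -9 -10  -9  -8 -10 -10  -9  -1  -2   0  -1  -1]
 [ -2  -2  -1   0  -6  -8  -9 -10 -10  -8 -10  -9 -10  -2   1   1   1  -1]
 [ -2  -2   0   1  -4  -9 -10 -11 -10  -9  -8  -8  -8  -2   1   0   0  -1]
 [ -1   1   1   1 -10 -11  -9  -8  -9 -10  -8  -9  -6  -2   1   1   1  -1]
 [ -1  -1   1   0 -10 -10 -10 -10  -9 -11  -9  -9  -6   0   2   1   2  -1]
 [ -1  -2   1  -1 -11 -11  -1   4   3  -6 -10 -10  -3  -1   2   1  -1   0]
 [  0  -1   1  -2 -1
[... 1156 characters left out ...]
 70  83 115 113 113 114]
 [130 125 125 122 166 127 158 162 153 138 142 170  60  92 115 113 113 114]
 [127 125 126 107 171 153 176 179 157 133 136 168  47 100 115 113 114 114]
 [127 124 127 121 142 173 205 200 165 130 116 182  44  99 115 113 114 114]
 [127 124 126 139 120 188 230 222 156 113 126 148  54  99 113 114 114 113]
 [127 125 128 165 105 186 232 231 145  90 148 111  54  99 114 113 114 113]
 [127 125 130 186  89  74 123 159  76  83 150  99  57 115 113 113 113 113]
 [128 129 100 167 104  94  76  73  76  88 154  75  73 115 114 114 116 113]
 [ 66  67  83 174 105 108 109  84  84  88 150  66  71 116 114 114 116 113]
 [ 70  70  77 111 106 107 107 108  82  85 148  51  89 118 118 117 115 115]]
```

The rest frame agrees to within about 1 px: peg blob, tongue row, and a length of 179.7 mm against 181. The wedge checks out too, at 44.5 x 138.4 mm with the eye 46 mm from its centre. The keeper may sit about 4 mm further to +y than 0, so I'll check it later.

The tool can only point down. My plan is to grip the thick step across y, thread the eye over the peg level, then let the wedge pivot in the pads as it meets the rest.

```bash
cat >> h.py <<'E'
def shift(pos,yaw,cpos,cyaw):
    """tool-axis shift from a tool-down pose (cpos,cyaw) to (pos,yaw)"""
    x=np.array([np.cos(cyaw),np.sin(cyaw),0]);y=np.array([np.sin(cyaw),-np.cos(cyaw),0])
    v=np.asarray(pos,float)-cpos; return np.round([v@x,v@y,-v[2],-(yaw-cyaw)],3)
E
python3 - <<'E'
from h import *
c=np.array([264.4,-566.3,214.7]); 
for p,y in (([450,0,214],1.6),([406.4,278.5,160],2.683)): print(shift(p,y,c,.437))
E
```

```text
[ 407.83  -434.532    0.7     -1.163]
[ 486.195 -705.313   54.7     -2.246]
```

>>> step_arm(
  moves=[
    {"tx": 408, "ty": -435, "tz": 0, "roll": -1.16},
    {"tx": 408, "ty": -435, "tz": 0, "roll": -1.16},
    {"tx": 408, "ty": -435, "tz": 0, "roll": -1.16},
    {"tx": 408, "ty": -435, "tz": 0, "roll": -1.16},
    {"tx": 408, "ty": -435, "tz": 0, "roll": -1.16},
    {"tx": 408, "ty": -435, "tz": 0, "roll": -1.16},
    {"tx": 408, "ty": -435, "tz": 0, "roll": -1.16},
    {"tx": 408, "ty": -435, "tz": 0, "roll": -1.16},
    {"tx": 408, "ty": -435, "tz": 0, "roll": -1.16},
    {"tx": 408, "ty": -435, "tz": 0, "roll": -1.16},
    {"tx": 408, "ty": -435, "tz": 0, "roll": -1.16},
    {"tx": 408, "ty": -435, "tz": 0, "roll": -1.16},
  ],
  grip=75,
)

```text
t: 1.1
eef_pos: [420.1, -89.2, 214.7]
tcp_rot: [3.142, 0.0, 1.597]
ft_force: [0.4, -0.8, 0.2]
opening: 0.787
grip_force: 0.0
```

```bash
python3 - <<'E'
from h import *
from cell import env
s=env.state(); print(s["eef_pos"],s["tcp_rot"],s["qvel"])
print(shift([406.4,278.5,120],2.683,s["eef_pos"],s["tcp_rot"][2]))
E
```

```text
[420.13959979 -89.17553765 214.66562701] [3.14151240e+00 1.15674765e-04 1.59679023e+00] [ 1.17701698  0.0523144  -0.07795927  0.00259067  0.01629851  1.17693198]
[367.908  -4.179  94.666  -1.086]
```

>>> step_arm(
  moves=[
    {"tx": 368, "ty": -4, "tz": 95, "roll": -1.086},
    {"tx": 368, "ty": -4, "tz": 95, "roll": -1.086},
    {"tx": 368, "ty": -4, "tz": 95, "roll": -1.086},
    {"tx": 368, "ty": -4, "tz": 95, "roll": -1.086},
    {"tx": 368, "ty": -4, "tz": 95, "roll": -1.086},
    {"tx": 368, "ty": -4, "tz": 95, "roll": -1.086},
    {"tx": 368, "ty": -4, "tz": 95, "roll": -1.086},
    {"tx": 368, "ty": -4, "tz": 95, "roll": -1.086},
    {"tx": 368, "ty": -4, "tz": 95, "roll": -1.086},
    {"tx": 368, "ty": -4, "tz": 95, "roll": -1.086},
    {"tx": 368, "ty": -4, "tz": 95, "roll": -1.086},
    {"tx": 368, "ty": -4, "tz": 95, "roll": -1.086},
  ],
)

```text
t: 2.1
eef_pos: [406.2, 276.3, 119.4]
tcp_rot: [-3.141, -0.0, 2.683]
ft_force: [0.3, -0.2, 1.0]
opening: 0.791
grip_force: 0.0
```

```bash
python3 - <<'E'
from h import *
from cell import env,optics
s=env.state(); print(s["t"],s["eef_pos"],s["tcp_rot"],np.abs(s["qvel"]).max())
d=optics.read_camera("wrist"); np.savez("pics/w1.npz",**d); cv2.imwrite("pics/w1.png",d["pixels"])
print(ray(d,(280,210)))
E
```

```text
2.1 [406.15476891 276.29292399 119.39135066] [-3.14066647e+00 -3.92784322e-04  2.68282599e+00] 0.033456761275517964
(array([342.31827095, 308.48986025, 289.18436018]), array([ 0.23330668, -0.10633432, -0.96660015]))
```

View pics/w1.png

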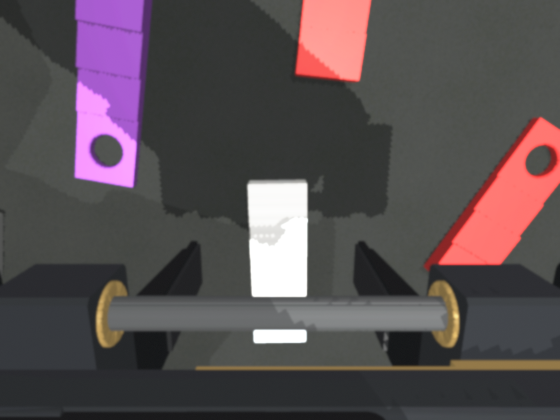

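The wrist view shows the wedge between the fingers, at columns 248–307, with its thick end at row ~182. The fingers' mid-line is at ~278, so it is centred sideways.

```bash
python3 - <<'E'
from h import *
d=load("pics/w1.npz"); im=d["pixels"].astype(int)
print(im[174:192,277].mean(1).round())
g=im.mean(2)>175
ex=np.array([np.cos(-.459),np.sin(-.459)]); O=np.array([406.15,276.29])
for v in (200,250,280):
    x=np.nonzero(g[v,230:330])[0]+230
    for u in (x.min()-.5,x.max()+.5):
        p=plane(d,(u,v),16 if v<215 else 13)[:2]-O; print(v,u,"along",p@ex,"across",p@[-ex[1],ex[0]])
for v in (180,182,184):
    print(v,[ (plane(d,(277.5,v),z)[:2]-O)@ex for z in (0,16)])
E
```

```text
[ 53.  53.  53.  53.  61.  89. 128. 160. 179. 210. 237. 248. 251. 251.
 252. 252. 252. 252.]
200 247.5 along -6.86664938223395 across -21.69991608096324
200 306.5 along -6.8816255944493046 across 22.850770469858062
250 248.5 along 34.49089201514728 across -21.969355850971723
250 306.5 along 34.479111714642336 across 23.93514312128177
280 250.5 along 60.346434543349346 across -20.852133565717892
280 306.5 along 60.337096736556646 across 24.469381048331815
180 [np.float64(-19.281532240211195), np.float64(-22.170184416679394)]
182 [np.float64(-17.682765030539418), np.float64(-20.65987384186568)]
184 [np.float64(-16.079512993657257), np.float64(-19.14532657648104)]
```

>>> step_arm(
  moves=[
    {"tx": 0, "ty": 1, "tz": 30, "roll": 0},
    {"tx": 0, "ty": 1, "tz": 60, "roll": 0},
    {"tx": 0, "ty": 1, "tz": 85, "roll": 0},
    {"tx": 0, "ty": 1, "tz": 100, "roll": 0},
    {"tx": 0, "ty": 1, "tz": 108, "roll": 0},
    {"tx": 0, "ty": 1, "tz": 113, "roll": 0},
    {"tx": 0, "ty": 1, "tz": 116, "roll": 0},
    {"tx": 0, "ty": 1, "tz": 117, "roll": 0},
    {"tx": 0, "ty": 1, "tz": 117, "roll": 0},
  ],
)

```text
t: 2.9
eef_pos: [407.4, 277.4, 3.2]
tcp_rot: [3.141, 0.001, 2.682]
ft_force: [-0.1, -0.1, 0.1]
opening: 0.786
grip_force: 0.0
```

>>> step_arm(
  moves=[
    {"tx": 0},
    {"tx": 0},
    {"tx": 0},
    {"tx": 0},
    {"tx": 0},
    {"tx": 0},
  ],
  grip=30,
)

```text
validation failed for argument at $.mo...
```

>>> step_arm(
  moves=[
    {"tx": 0, "ty": 0, "tz": 0, "roll": 0},
    {"tx": 0, "ty": 0, "tz": 0, "roll": 0},
    {"tx": 0, "ty": 0, "tz": 0, "roll": 0},
    {"tx": 0, "ty": 0, "tz": 0, "roll": 0},
    {"tx": 0, "ty": 0, "tz": 0, "roll": 0},
    {"tx": 0, "ty": 0, "tz": 0, "roll": 0},
    {"tx": 0, "ty": 0, "tz": 0, "roll": 0},
    {"tx": 0, "ty": 0, "tz": 0, "roll": 0},
  ],
  grip=30,
)

```text
t: 3.57
eef_pos: [406.9, 277.5, 2.7]
tcp_rot: [-3.141, -0.0, 2.683]
ft_force: [-1.3, -0.1, 3.7]
opening: 0.459
grip_force: 30.0
```

```bash
cat >> h.py <<'E'
D=95.8; UZ=2.7; TY=YAW+np.pi; EXH=np.array([np.cos(YAW),np.sin(YAW),0])
def tcp_level(s):
    """TCP with the level wedge's eye (mid thickness) on the peg axis, underside at s along it"""
    return rest([0,0,s])-(D+4*np.tan(np.radians(28)))*EXH+[0,0,UZ]
E
python3 - <<'E'
from h import *
from cell import env
s=env.state(); t=shift(tcp_level(62),TY,s["eef_pos"],s["tcp_rot"][2]); print(tcp_level(62),t)
E
```

```text
[517.83829757  64.17135801 252.44275076] [-193.951 -142.112 -249.751   -0.329]
```

>>> step_arm(
  moves=[
    {"tx": 0, "ty": 0, "tz": -10, "roll": 0},
    {"tx": 0, "ty": 0, "tz": -30, "roll": 0},
    {"tx": -10, "ty": -7, "tz": -55, "roll": -0.02},
    {"tx": -28, "ty": -20, "tz": -80, "roll": -0.05},
    {"tx": -48, "ty": -35, "tz": -105, "roll": -0.08},
    {"tx": -68, "ty": -50, "tz": -130, "roll": -0.11},
    {"tx": -88, "ty": -64, "tz": -155, "roll": -0.14},
    {"tx": -108, "ty": -79, "tz": -180, "roll": -0.18},
    {"tx": -128, "ty": -94, "tz": -205, "roll": -0.22},
    {"tx": -148, "ty": -108, "tz": -230, "roll": -0.25},
    {"tx": -163, "ty": -119, "tz": -245, "roll": -0.28},
    {"tx": -173, "ty": -127, "tz": -250, "roll": -0.3},
  ],
)

```text
t: 4.57
eef_pos: [506.9, 85.4, 255.7]
tcp_rot: [3.141, 0.004, 2.983]
ft_force: [-0.2, 0.2, -3.1]
opening: 0.464
grip_force: 30.0
```

>>> step_arm(
  moves=[
    {"tx": -9, "ty": -7, "tz": 0, "roll": -0.015},
    {"tx": -15, "ty": -12, "tz": 0, "roll": -0.025},
    {"tx": -19, "ty": -14, "tz": 0, "roll": -0.029},
    {"tx": -20, "ty": -15, "tz": 0, "roll": -0.029},
    {"tx": -20, "ty": -15, "tz": 0, "roll": -0.029},
    {"tx": -20, "ty": -15, "tz": 0, "roll": -0.029},
  ],
)

```text
t: 5.07
eef_pos: [522.8, 69.5, 252.4]
tcp_rot: [-3.141, -0.001, 3.012]
ft_force: [0.2, -0.2, -3.1]
opening: 0.461
grip_force: 30.0
```

```bash
python3 - <<'E'
from h import *
from cell import env,optics
s=env.state(); print(s["t"],s["eef_pos"],s["tcp_rot"],s["opening"],s["grip_force"],tcp_level(62),TY)
D={}
for n in ("top","scene","wrist"):
    D[n]=d=optics.read_camera(n); np.savez(f"pics/{n}2.npz",**d)
    print(n,proj(d,rest([0,0,38])),proj(d,rest([0,0,62])),proj(d,s["eef_pos"]+95.8*EXH+[0,0,5.3]))
A=cv2.resize(D["top"]["pixels"][115:215,240:340],(400,400)); B=cv2.resize(D["scene"]["pixels"][160:260,270:370],(400,400))
cv2.imwrite("pics/v2.png",np.hstack([A,B]))
E
```

```text
5.0667 [522.8252139   69.46847234 252.35493676] [-3.14149325e+00 -8.02434810e-04  3.01191450e+00] 0.46105708250635646 29.999994258396327 [517.83829757  64.17135801 252.44275076] 3.0115656243162157
top [282.10636479 156.86297763] [281.53291617 158.3941972 ] [279.43399612 156.387773  ]
scene [338.98505847 202.57394249] [335.50706446 192.06744786] [338.32881204 188.22266999]
wrist [266.75785433 402.76180051] [265.65518069 414.6220115 ] [276.11283013 429.33026723]
```

View pics/v2.png

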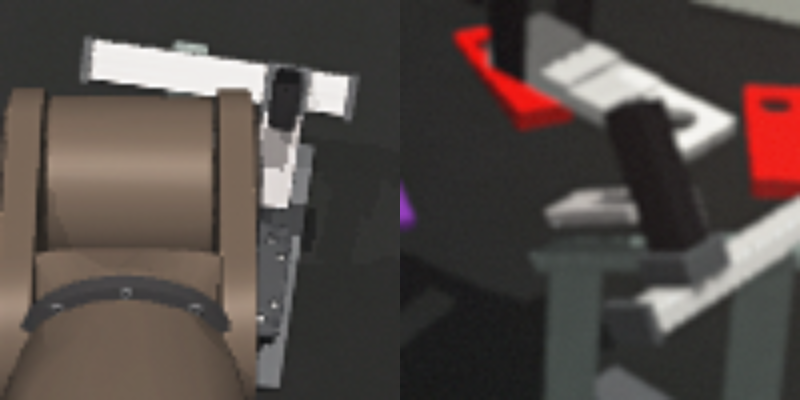

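The scene half shows the wedge level in the fingers, its eye near (339.5,189) partly behind the keeper grip, against a predicted (338.3,188.2). Its right tab corner is at about (353,190). The arm hides the top view here. I'll compare the tab corners with the prediction.

```bash
python3 - <<'E'
from h import *
d=load("pics/scene2.npz"); im=d["pixels"]
p=np.array([522.8,69.5,252.4]); EYH=np.array([-EXH[1],EXH[0],0]); O=p-UZ*np.array([0,0,1])+(D-46)*EXH
for w in ([70,22,8],[70,-22,8],[70,-22,0],[20,22,10],[20,22,8],[20,-22,10],[-10,22,13]):
    u=proj(d,O+w[0]*EXH+w[1]*EYH+[0,0,w[2]]); print(w,u.round(1),"crop",((u+.5-[270,160])*4+[400,0]).round())
g=cv2.cvtColor(im,cv2.COLOR_BGR2GRAY)
cv2.imwrite("pics/v3.png",cv2.resize(im[165:205,300:360],None,fx=12,fy=12,interpolation=cv2.INTER_CUBIC))
E
```

```text
[70, 22, 8] [353.9 188.6] crop [738. 117.]
[70, -22, 8] [340.4 196.5] crop [683. 148.]
[70, -22, 0] [340.1 199.8] crop [682. 161.]
[20, 22, 10] [335.7 179.1] crop [665.  78.]
[20, 22, 8] [335.7 179.9] crop [665.  82.]
[20, -22, 10] [322.1 186.6] crop [611. 108.]
[-10, 22, 13] [325.3 172.9] crop [623.  54.]
```

View pics/v3.png

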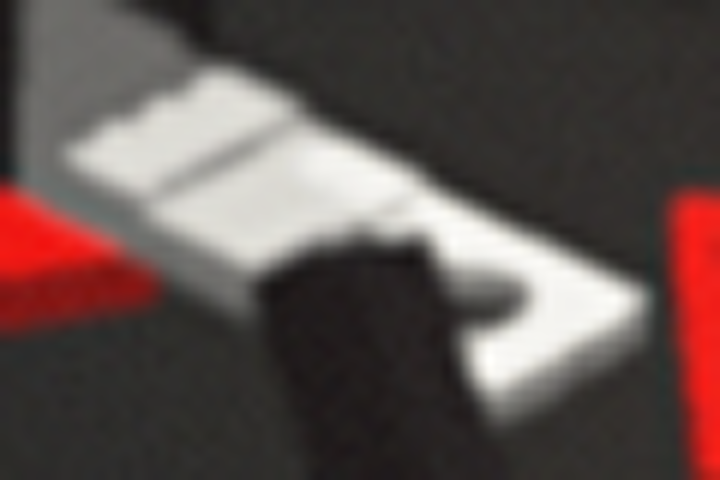

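The corners agree to within 1 px, and the wedge is level to about 1 mm. One check of the rest frame in the scene view, then I'll compute the descent path.

```bash
python3 - <<'E'
from h import *
d=load("pics/scene0.npz")
for n,p in dict(low_l=[-125,-12,0],low_r=[-125,12,0],up_r=[80,12,0],up_l=[80,-12,0],kt=[46,-75,102],kt2=[76,-66,102]).items(): print(n,proj(d,rest(p)).round(1))
c=np.array([522.8,69.5,252.4])
for s in (62,50,42,36,30,24,18,13): print(s,tcp_level(s).round(1),shift(tcp_level(s),TY,c,TY)[:3])
im=d["pixels"].astype(int); g=(im[...,1]-im[...,2]>=4); m=comp(g,(320,220)); ys,xs=np.nonzero(m); print(m.sum(),xs.min(),ys[xs==xs.min()],xs.max(),ys[xs==xs.max()],ys.min())
E
```

```text
low_l [302.2 222.3]
low_r [309.3 218.1]
up_r [376.5 215.8]
up_l [369.2 220.6]
kt [320.7 185.9]
kt2 [334.6 183.1]
62 [517.8  64.2 252.4] [ 4.229 -5.927 -0.043]
50 [523.4  63.4 241.8] [-1.405 -5.927 10.553]
42 [527.1  63.  234.8] [-5.161 -5.927 17.616]
36 [529.9  62.6 229.5] [-7.977 -5.927 22.914]
30 [532.7  62.2 224.2] [-10.794  -5.927  28.212]
24 [535.5  61.9 218.9] [-13.611  -5.927  33.509]
18 [538.3  61.5 213.6] [-16.428  -5.927  38.807]
13 [540.6  61.2 209.2] [-18.775  -5.927  43.222]
759 302 [223] 332 [222] 219
```

>>> step_arm(
  moves=[
    {"tx": 3, "ty": -4, "tz": 0, "roll": 0},
    {"tx": 4, "ty": -6, "tz": 0, "roll": 0},
    {"tx": 1.4, "ty": -6, "tz": 5, "roll": 0},
    {"tx": -1.4, "ty": -6, "tz": 10.5, "roll": 0},
    {"tx": -3.3, "ty": -6, "tz": 14, "roll": 0},
    {"tx": -5.2, "ty": -6, "tz": 17.6, "roll": 0},
    {"tx": -6.1, "ty": -6, "tz": 19.4, "roll": 0},
    {"tx": -7, "ty": -6, "tz": 21.2, "roll": 0},
    {"tx": -8, "ty": -6, "tz": 22.9, "roll": 0},
    {"tx": -9, "ty": -6, "tz": 24.7, "roll": 0},
    {"tx": -9.9, "ty": -6, "tz": 26.5, "roll": 0},
    {"tx": -10.8, "ty": -6, "tz": 28.2, "roll": 0},
  ],
)

```text
t: 6.22
eef_pos: [533.2, 61.7, 224.3]
tcp_rot: [-3.142, 0.0, 3.012]
ft_force: [-0.3, 0.1, -2.9]
opening: 0.465
grip_force: 30.0
```

>>> step_arm(
  moves=[
    {"tx": -0.5, "ty": 0, "tz": 1, "roll": 0},
    {"tx": -1.4, "ty": 0, "tz": 2.6, "roll": 0},
    {"tx": -2.3, "ty": 0, "tz": 4.4, "roll": 0},
    {"tx": -3.3, "ty": 0, "tz": 6.2, "roll": 0},
    {"tx": -4.2, "ty": 0, "tz": 8, "roll": 0},
    {"tx": -5.2, "ty": 0, "tz": 9.7, "roll": 0},
    {"tx": -5.6, "ty": 0, "tz": 10.6, "roll": 0},
    {"tx": -5.6, "ty": 0, "tz": 10.6, "roll": 0},
  ],
)

```text
t: 6.88
eef_pos: [538.7, 60.9, 213.6]
tcp_rot: [-3.141, -0.0, 3.012]
ft_force: [0.4, 0.1, -3.8]
opening: 0.461
grip_force: 30.0
```

```bash
python3 - <<'E'
from h import *
from cell import env,optics
s=env.state(); print(s["t"],s["eef_pos"],s["ft_force"],s["moment"],tcp_level(18))
d=optics.read_camera("scene"); np.savez("pics/s4.npz",**d)
p=s["eef_pos"]; EYH=np.array([-EXH[1],EXH[0],0]); O=p-[0,0,UZ]+(D-46)*EXH
for w in ([70,22,8],[70,-22,8],[20,22,10],[46,0,8]):
    u=proj(d,O+w[0]*EXH+w[1]*EYH+[0,0,w[2]]); print(w,u.round(1),((u+.5-[300,165])*12).round())
print(proj(d,rest([0,0,38])))
cv2.imwrite("pics/v4.png",cv2.resize(d["pixels"][165:225,300:380],None,fx=10,fy=10,interpolation=cv2.INTER_CUBIC))
E
```

```text
6.8833 [538.69506662  60.94191171 213.55397979] [ 0.38544563  0.1324286  -3.8138166 ] [ 0.08542491 -0.0141777  -0.00081484] [538.3206701   61.49298447 213.59305667]
[70, 22, 8] [356.8 208.4] [688. 527.]
[70, -22, 8] [343.4 216.7] [527. 627.]
[20, 22, 10] [338.7 198.4] [470. 407.]
[46, 0, 8] [341.3 207.9] [502. 521.]
[338.98505847 202.57394249]
```

View pics/v4.png

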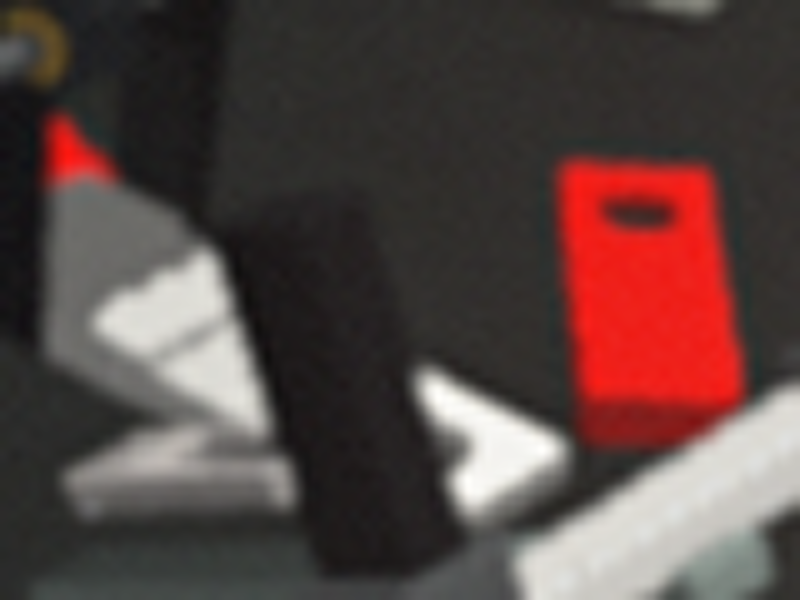

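The view shows the level wedge with its tab corner at (356.5,209), where predicted. The right part of the eye is visible, and the peg is hidden behind the keeper grip. The force is only the wedge's weight, so it is threading freely. Next I'll compute the arc that lays it down.

```bash
python3 - <<'E'
from h import *
c=np.array([538.7,60.95,213.55])
def arc(deg,cl=0.):
    f=np.radians(deg); wx=np.array([np.cos(f),0,-np.sin(f)]); wz=np.array([np.sin(f),0,np.cos(f)])
    eye=np.array([-4*np.sin(f),0,24*np.sin(f)+cl]); return rest(eye-D*wx+9.4*wz)-[0,0,6.7]
for a in (28,24,20,16,12,8,4,0): print(a,arc(a).round(1),shift(arc(a),TY,c,TY)[:3])
E
```

```text
28 [541.9  61.  206.8] [-3.183  0.489  6.783]
24 [542.4  61.  198.8] [-3.689  0.489 14.7  ]
20 [543.4  60.8 190.9] [-4.693  0.489 22.669]
16 [544.9  60.6 182.9] [-6.191  0.489 30.65 ]
12 [546.9  60.4 174.9] [-8.174  0.489 38.605]
8 [549.3  60.1 167.1] [-10.634   0.489  46.495]
4 [552.2  59.7 159.3] [-13.557   0.489  54.281]
0 [555.6  59.2 151.6] [-16.931   0.489  61.926]
```

>>> step_arm(
  moves=[
    {"tx": -1.1, "ty": 0.5, "tz": 2.3, "roll": 0},
    {"tx": -2.2, "ty": 0.5, "tz": 4.6, "roll": 0},
    {"tx": -3.2, "ty": 0.5, "tz": 6.8, "roll": 0},
    {"tx": -3.4, "ty": 0.5, "tz": 9, "roll": 0},
    {"tx": -3.5, "ty": 0.5, "tz": 11, "roll": 0},
    {"tx": -3.6, "ty": 0.5, "tz": 13, "roll": 0},
    {"tx": -3.7, "ty": 0.5, "tz": 14.7, "roll": 0},
    {"tx": -3.7, "ty": 0.5, "tz": 14.7, "roll": 0},
  ],
)

```text
t: 7.6
eef_pos: [542.1, 61.0, 198.8]
tcp_rot: [-3.141, -0.001, 3.012]
ft_force: [-4.0, -0.2, 0.1]
opening: 0.463
grip_force: 30.0
```

>>> step_arm(
  moves=[
    {"tx": -0.5, "ty": 0, "tz": 4, "roll": 0},
    {"tx": -1, "ty": 0, "tz": 8, "roll": 0},
    {"tx": -1.7, "ty": 0, "tz": 12, "roll": 0},
    {"tx": -2.5, "ty": 0, "tz": 16, "roll": 0},
    {"tx": -3.4, "ty": 0, "tz": 20, "roll": 0},
    {"tx": -4.5, "ty": 0, "tz": 24, "roll": 0},
    {"tx": -4.5, "ty": 0, "tz": 24, "roll": 0},
  ],
)

```text
t: 8.18
eef_pos: [547.1, 60.3, 174.2]
tcp_rot: [-3.141, -0.0, 3.012]
ft_force: [-2.9, 0.4, -0.8]
opening: 0.461
grip_force: 30.0
```

>>> step_arm(
  moves=[
    {"tx": -1.2, "ty": 0, "tz": 4, "roll": 0},
    {"tx": -2.4, "ty": 0, "tz": 8, "roll": 0},
    {"tx": -3.9, "ty": 0, "tz": 12, "roll": 0},
    {"tx": -5.4, "ty": 0, "tz": 15.7, "roll": 0},
    {"tx": -7, "ty": 0, "tz": 19.5, "roll": 0},
    {"tx": -8.7, "ty": 0, "tz": 22.5, "roll": 0},
    {"tx": -8.7, "ty": 0, "tz": 23.5, "roll": 0},
    {"tx": -8.7, "ty": 0, "tz": 23.5, "roll": 0},
  ],
)

```text
t: 8.85
eef_pos: [555.9, 59.2, 151.6]
tcp_rot: [-3.142, 0.001, 3.012]
ft_force: [-1.1, 0.3, -0.7]
opening: 0.461
grip_force: 30.0
```

```bash
python3 - <<'E'
from h import *
from cell import env,optics
s=env.state(); print(s["t"],s["eef_pos"],s["ft_force"])
d=optics.read_camera("scene"); np.savez("pics/s5.npz",**d)
for w in ([24,22,8],[24,-22,8],[24,22,0],[-26,22,10],[0,0,8],[-116,-22,16],[-86,-22,16]):
    u=proj(d,rest(w)); print(w,u.round(1),((u+.5-[290,165])*8).round())
cv2.imwrite("pics/v5.png",cv2.resize(d["pixels"][165:240,290:390],None,fx=8,fy=8,interpolation=cv2.INTER_CUBIC))
E
```

```text
8.85 [555.88809723  59.21874082 151.56626492] [-1.07956033  0.33359893 -0.73415878]
[24, 22, 8] [358.1 211.1] [548. 373.]
[24, -22, 8] [344.8 219.5] [442. 440.]
[24, 22, 0] [359.2 214.6] [557. 401.]
[-26, 22, 10] [341.  211.1] [412. 372.]
[0, 0, 8] [343.3 215.6] [430. 409.]
[-116, -22, 16] [299.5 217.6] [ 80. 425.]
[-86, -22, 16] [308.3 217.3] [150. 422.]
```

View pics/v5.png

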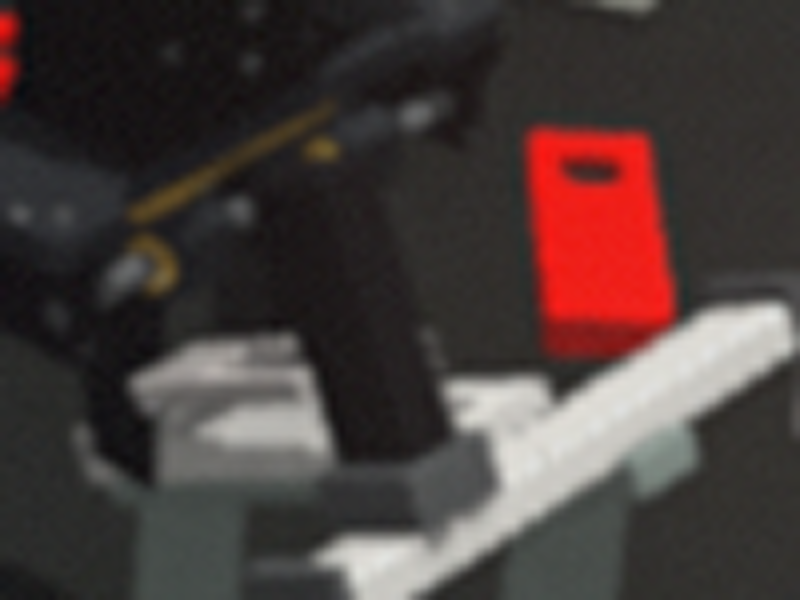

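The view shows the wedge tilted onto the rest, its tab corner at (358.0,211.7) against a predicted (358.1,211.1) for fully seated. Releasing.

>>> step_arm(
  moves=[
    {"tx": 0, "ty": 0, "tz": 0, "roll": 0},
    {"tx": 0, "ty": 0, "tz": 0, "roll": 0},
    {"tx": 0, "ty": 0, "tz": 0, "roll": 0},
    {"tx": 0, "ty": 0, "tz": 0, "roll": 0},
    {"tx": 0, "ty": 0, "tz": 0, "roll": 0},
  ],
  grip=62,
)

```text
t: 9.32
eef_pos: [555.6, 59.3, 151.7]
tcp_rot: [-3.142, 0.0, 3.012]
ft_force: [-0.2, -0.2, -0.4]
opening: 0.65
grip_force: 0.0
```

>>> step_arm(
  moves=[
    {"tx": 0, "ty": 0, "tz": -10, "roll": 0},
    {"tx": 0, "ty": 0, "tz": -30, "roll": 0},
    {"tx": 0, "ty": 0, "tz": -50, "roll": 0},
    {"tx": 0, "ty": 0, "tz": -60, "roll": 0},
    {"tx": 0, "ty": 0, "tz": -60, "roll": 0},
  ],
)

```text
t: 9.73
eef_pos: [556.4, 59.3, 214.2]
tcp_rot: [3.141, 0.004, 3.012]
ft_force: [-0.0, -0.4, 0.2]
opening: 0.65
grip_force: 0.0
```

>>> step_arm(
  moves=[
    {"tx": -10, "ty": 0, "tz": 0, "roll": 0},
    {"tx": -20, "ty": 0, "tz": 0, "roll": 0},
    {"tx": -20, "ty": 0, "tz": 0, "roll": 0},
    {"tx": -20, "ty": 0, "tz": 0, "roll": 0},
    {"tx": -20, "ty": 0, "tz": 0, "roll": 0},
    {"tx": -20, "ty": 0, "tz": 0, "roll": 0},
    {"tx": -20, "ty": 0, "tz": 0, "roll": 0},
    {"tx": -20, "ty": 0, "tz": 0, "roll": 0},
  ],
  grip=0,
)

```text
t: 10.4
eef_pos: [575.2, 56.7, 211.6]
tcp_rot: [-3.142, -0.0, 3.012]
ft_force: [0.2, 0.9, -0.3]
opening: 0.148
grip_force: 0.0
```

```bash
python3 - <<'E'
from h import *
from cell import env,optics
s=env.state(); print(s["t"],s["eef_pos"],s["ft_force"],s["opening"])
p=rest([-64,0,13]); print(p,shift(p,TY,s["eef_pos"],s["tcp_rot"][2]))
d=optics.read_camera("scene"); im=d["pixels"].astype(int); np.savez("pics/s6.npz",**d)
g=im.min(2)>170; m=comp(g,(354,216)); ys,xs=np.nonzero(m); print(m.sum(),xs.min(),xs.max(),ys.min(),ys.max(), im[205:220,357].mean(1).round(), im[214,350:364].mean(1).round())
E
```

```text
10.4 [575.2022959   56.71780018 211.57074455] [ 0.18510678  0.88698282 -0.31347044] 0.14806573806122264
[581.71676797  55.818302   176.43213869] [-6.576 -0.049 35.139  0.   ]
524 331 388 203 241 [ 50.  48.  49.  45.  47.  43.  58. 104. 150. 172. 170. 161. 186. 211.
 218.] [217. 216. 214. 211. 207. 204. 201. 172. 101.  62.  93. 143. 179. 200.]
```

>>> step_arm(
  moves=[
    {"tx": -6, "ty": 0, "tz": 10, "roll": 0},
    {"tx": -6, "ty": 0, "tz": 18, "roll": 0},
    {"tx": -6, "ty": 0, "tz": 24, "roll": 0},
    {"tx": -6, "ty": 0, "tz": 27, "roll": 0},
    {"tx": -6, "ty": 0, "tz": 28, "roll": 0},
    {"tx": -6, "ty": 0, "tz": 28, "roll": 0},
  ],
)

```text
t: 10.95
eef_pos: [581.2, 55.9, 183.2]
tcp_rot: [-3.141, -0.001, 3.012]
ft_force: [-0.1, -0.6, -0.6]
opening: 0.003
grip_force: 0.0
```

>>> step_arm(
  moves=[
    {"tx": 0, "ty": 0, "tz": 1, "roll": 0},
    {"tx": 0, "ty": 0, "tz": 2, "roll": 0},
    {"tx": 0, "ty": 0, "tz": 2, "roll": 0},
  ],
)

```text
t: 11.2
eef_pos: [581.3, 55.9, 181.7]
tcp_rot: [-3.142, 0.0, 3.012]
ft_force: [0.4, -1.5, -0.3]
opening: 0.01
grip_force: 0.0
```

>>> step_arm(
  moves=[
    {"tx": 0, "ty": 0, "tz": 1, "roll": 0},
    {"tx": 0, "ty": 0, "tz": 1.5, "roll": 0},
    {"tx": 0, "ty": 0, "tz": 1.5, "roll": 0},
  ],
)

```text
t: 11.45
eef_pos: [581.3, 55.9, 180.1]
tcp_rot: [-3.142, 0.0, 3.012]
ft_force: [0.2, -0.3, -0.3]
opening: 0.006
grip_force: 0.0
```

>>> step_arm(
  moves=[
    {"tx": 0, "ty": 0, "tz": 1, "roll": 0},
    {"tx": 0, "ty": 0, "tz": 1.5, "roll": 0},
    {"tx": 0, "ty": 0, "tz": 1.5, "roll": 0},
  ],
)

```text
t: 11.7
eef_pos: [581.3, 55.9, 178.7]
tcp_rot: [-3.142, 0.0, 3.012]
ft_force: [-0.3, -0.2, 0.5]
opening: 0.002
grip_force: 0.6
```

>>> step_arm(
  moves=[
    {"tx": 0, "ty": 0, "tz": 1, "roll": 0},
    {"tx": 0, "ty": 0, "tz": 1.5, "roll": 0},
    {"tx": 0, "ty": 0, "tz": 1.5, "roll": 0},
  ],
)

```text
t: 11.95
eef_pos: [581.5, 55.9, 178.2]
tcp_rot: [-3.142, 0.001, 3.012]
ft_force: [-2.6, 0.9, 10.7]
opening: 0.003
grip_force: 5.3
```

The contact carries 10.7 N at rest-frame z = 9.9 mm over the 10 mm step, so the wedge is fully seated and flat. I'll lift and move clear to measure the keeper.

>>> step_arm(
  moves=[
    {"tx": 0, "ty": 0, "tz": -20, "roll": 0},
    {"tx": 0, "ty": 0, "tz": -60, "roll": 0},
    {"tx": 0, "ty": 0, "tz": -100, "roll": 0},
    {"tx": 0, "ty": 0, "tz": -140, "roll": 0},
    {"tx": 0, "ty": 0, "tz": -170, "roll": 0},
    {"tx": 30, "ty": -30, "tz": -175, "roll": 0},
    {"tx": 60, "ty": -70, "tz": -175, "roll": 0},
    {"tx": 80, "ty": -110, "tz": -175, "roll": 0},
    {"tx": 80, "ty": -150, "tz": -175, "roll": 0},
    {"tx": 80, "ty": -190, "tz": -175, "roll": 0},
    {"tx": 80, "ty": -230, "tz": -175, "roll": 0},
    {"tx": 80, "ty": -260, "tz": -175, "roll": 0},
  ],
  grip=45,
)

```text
t: 12.95
eef_pos: [467.4, -193.7, 352.4]
tcp_rot: [-3.141, 0.001, 3.011]
ft_force: [0.1, 0.2, 0.1]
opening: 0.473
grip_force: 0.0
```

```bash
python3 - <<'E'
from h import *
from cell import env,optics
s=env.state(); print(s["t"],s["eef_pos"],s["tcp_rot"],s["opening"])
d=optics.read_camera("top"); im=d["pixels"].astype(int); np.savez("pics/top7.npz",**d)
# wedge outline
m=comp(im.min(2)>150,(279,188)); ys,xs=np.nonzero(m); print("wedge",m.sum(),xs.min(),xs.max(),ys.min(),ys.max())
for w in ([24,22,8],[24,-22,8],[-116,22,16],[-116,-22,16],[0,0,38]): print(w,proj(d,rest(w)).round(1))
d0=load("pics/top0.npz")
for n,D_ in (("0",d0),("7",d)):
  I=D_["pixels"].astype(int)
  for v in (136,138,140): print(n,v,I[v,300:324].mean(1).round().astype(int).tolist())
  print(n,164,I[164,296:320].mean(1).round().astype(int).tolist())
E
```

```text
12.95 [ 467.35268818 -193.73260434  352.41873451] [-3.14109213e+00  5.89515916e-04  3.01146051e+00] 0.4728658315030037
wedge 842 269 291 140 198
[24, 22, 8] [275.9 145.3]
[24, -22, 8] [291.9 147.5]
[-116, 22, 16] [269.6 195.2]
[-116, -22, 16] [285.1 197.4]
[0, 0, 38] [282.1 156.9]
0 136 [236, 236, 235, 235, 237, 243, 127, 111, 32, 44, 45, 44, 45, 43, 41, 59, 94, 141, 225, 239, 237, 236, 236, 236]
0 138 [237, 237, 237, 237, 239, 195, 106, 112, 29, 45, 45, 45, 46, 45, 39, 74, 101, 168, 217, 233, 232, 232, 233, 234]
0 140 [40, 49, 122, 185, 218, 127, 106, 54, 36, 43, 45, 44, 44, 44, 35, 96, 131, 226, 219, 217, 237, 236, 235, 235]
0 164 [57, 58, 58, 57, 54, 51, 86, 224, 217, 215, 213, 217, 213, 214, 213, 219, 134, 125, 125, 130, 128, 44, 48, 50]
7 136 [237, 237, 237, 237, 238, 244, 129, 112, 33, 44, 45, 43, 46, 44, 42, 60, 96, 143, 227, 240, 238, 238, 238, 237]
7 138 [239, 238, 238, 239, 240, 197, 107, 114, 29, 44, 45, 46, 46, 45, 40, 75, 102, 170, 219, 234, 233, 234, 235, 236]
7 140 [41, 50, 124, 188, 221, 128, 108, 55, 37, 42, 45, 44, 45, 44, 36, 97, 132, 228, 221, 219, 238, 237, 237, 237]
7 164 [58, 59, 58, 57, 55, 52, 87, 226, 220, 217, 215, 219, 216, 216, 215, 221, 136, 126, 126, 131, 129, 44, 49, 50]
```

The wedge's outline (cols 269–291, rows to 198) matches the seated prediction. The keeper tongue and grip sit about 2 px (4.7 mm) to +y of the open end, so I take y ≈ -70 mm.

```bash
python3 - <<'E'
from h import *
from cell import env
d=load("pics/top7.npz")
for y in (71,-115):
    for z in (0,10): print("track",y,z,proj(d,rest([61,y,z])).round(1))
for y in (-75,-70.3): print(y,proj(d,rest([-6,y,53])).round(1),proj(d,rest([58,y,102])).round(1))
s=env.state(); g=rest([61,-70.3,80]); print(g)
for z in (352,g[2]-18.8+2): print(shift([g[0],g[1],z],TY,s["eef_pos"],s["tcp_rot"][2]))
im=d["pixels"].astype(int)
print(im[131,255:270].mean(1).round(),im[137,320:335].mean(1).round())
E
```

```text
track 71 0 [260.1 129. ]
track 71 10 [259.7 129.4]
track -115 0 [327.7 138.2]
track -115 10 [327.8 138.7]
-75 [309.4 163.9] [312.8 142.6]
-70.3 [307.6 163.6] [310.9 142.3]
[650.849298   -24.12029761 294.27357276]
[-1.59108e+02  1.97014e+02 -7.40000e-02 -2.00000e-03]
[-1.59108e+02  1.97014e+02  7.44530e+01 -2.00000e-03]
[ 51.  49.  51.  49.  52.  99. 110. 125. 229. 242. 239. 238. 238. 238.
 237.] [239. 238. 238. 238. 238. 240. 223. 102. 111.  64.  49.  52.  52.  50.
  52.]
```

>>> step_arm(
  moves=[
    {"tx": -25, "ty": 30, "tz": 0, "roll": 0},
    {"tx": -50, "ty": 62, "tz": 0, "roll": 0},
    {"tx": -75, "ty": 93, "tz": 0, "roll": 0},
    {"tx": -100, "ty": 124, "tz": 0, "roll": 0},
    {"tx": -125, "ty": 155, "tz": 0, "roll": 0},
    {"tx": -145, "ty": 180, "tz": 0, "roll": 0},
    {"tx": -155, "ty": 192, "tz": 0, "roll": 0},
    {"tx": -159, "ty": 198, "tz": 0, "roll": 0},
    {"tx": -159, "ty": 198, "tz": 0, "roll": 0},
    {"tx": -159, "ty": 198, "tz": 0, "roll": 0},
    {"tx": -159, "ty": 198, "tz": 0, "roll": 0},
  ],
)

```text
t: 13.92
eef_pos: [650.9, -16.7, 352.4]
tcp_rot: [-3.141, 0.0, 3.011]
ft_force: [-0.2, -0.3, 1.1]
opening: 0.473
grip_force: 0.0
```

```bash
python3 - <<'E'
from h import *
from cell import env
s=env.state(); g=rest([61,-69,80])
print(s["t"],s["eef_pos"],s["tcp_rot"],shift([g[0],g[1],g[2]-16.8],TY,s["eef_pos"],s["tcp_rot"][2]))
E
```

```text
13.9167 [650.9014272  -16.67990182 352.442138  ] [-3.14133624e+00  1.89444800e-04  3.01090842e+00] [-9.1700e-01 -6.0840e+00  7.4969e+01 -1.0000e-03]
```

>>> step_arm(
  moves=[
    {"tx": -1, "ty": -6, "tz": 0, "roll": 0},
    {"tx": -1, "ty": -6, "tz": 10, "roll": 0},
    {"tx": -1, "ty": -6, "tz": 25, "roll": 0},
    {"tx": -1, "ty": -6, "tz": 40, "roll": 0},
    {"tx": -1, "ty": -6, "tz": 55, "roll": 0},
    {"tx": -1, "ty": -6, "tz": 67, "roll": 0},
    {"tx": -1, "ty": -6, "tz": 73, "roll": 0},
    {"tx": -1, "ty": -6, "tz": 75, "roll": 0},
    {"tx": -1, "ty": -6, "tz": 75, "roll": 0},
  ],
)

```text
t: 14.67
eef_pos: [651.7, -22.3, 276.9]
tcp_rot: [-3.142, -0.0, 3.011]
ft_force: [-0.5, 1.0, 1.1]
opening: 0.472
grip_force: 0.0
```

>>> step_arm(
  moves=[
    {"tx": 0, "ty": 0, "tz": 0, "roll": 0},
    {"tx": 0, "ty": 0, "tz": 0, "roll": 0},
    {"tx": 0, "ty": 0, "tz": 0, "roll": 0},
    {"tx": 0, "ty": 0, "tz": 0, "roll": 0},
    {"tx": 0, "ty": 0, "tz": 0, "roll": 0},
    {"tx": 0, "ty": 0, "tz": 0, "roll": 0},
    {"tx": 0, "ty": 0, "tz": 0, "roll": 0},
  ],
  grip=5,
)

```text
t: 15.25
eef_pos: [651.9, -22.0, 277.5]
tcp_rot: [-3.141, 0.001, 3.011]
ft_force: [-0.4, -1.1, 3.4]
opening: 0.188
grip_force: 30.0
```

```bash
python3 - <<'E'
from h import *
from cell import env
s=env.state(); p=s["eef_pos"]; r=RR.T@(p+[0,0,18.8]-FOOT)
print(s["t"],p,s["tcp_rot"],s["opening"],s["grip_force"],s["ft_force"],"rest coords",r)
print(shift(p+RR@[0,-r[1],0],TY,p,s["tcp_rot"][2]))
E
```

```text
15.25 [651.90476172 -21.95993326 277.49694695] [-3.14143521e+00  6.55517621e-04  3.01135792e+00] 0.18824945521645622 29.991416931152344 [-0.42045576 -1.08643898  3.42738319] rest coords [ 62.62664213 -68.02102018  81.42671205]
[ 1.4000e-02  6.8021e+01 -0.0000e+00 -0.0000e+00]
```

The keeper is gripped: the opening is 17.9 mm for an 18 mm block, at y = -68. Sliding +68 mm.

>>> step_arm(
  moves=[
    {"tx": 0, "ty": 3, "tz": 0, "roll": 0},
    {"tx": 0, "ty": 10, "tz": 0, "roll": 0},
    {"tx": 0, "ty": 18, "tz": 0, "roll": 0},
    {"tx": 0, "ty": 26, "tz": 0, "roll": 0},
    {"tx": 0, "ty": 34, "tz": 0, "roll": 0},
    {"tx": 0, "ty": 42, "tz": 0, "roll": 0},
    {"tx": 0, "ty": 50, "tz": 0, "roll": 0},
    {"tx": 0, "ty": 57, "tz": 0, "roll": 0},
    {"tx": 0, "ty": 63, "tz": 0, "roll": 0},
    {"tx": 0, "ty": 67, "tz": 0, "roll": 0},
    {"tx": 0, "ty": 68, "tz": 0, "roll": 0},
    {"tx": 0, "ty": 68, "tz": 0, "roll": 0},
  ],
)

```text
t: 16.25
eef_pos: [661.5, 46.8, 277.5]
tcp_rot: [3.141, 0.002, 3.013]
ft_force: [6.7, 0.4, 5.6]
opening: 0.187
grip_force: 30.0
```

>>> step_arm(
  moves=[
    {"tx": 0, "ty": 0, "tz": 0, "roll": 0},
    {"tx": 0, "ty": 0, "tz": 0, "roll": 0},
    {"tx": 0, "ty": 0, "tz": 0, "roll": 0},
  ],
)

```text
t: 16.5
eef_pos: [661.5, 46.7, 277.5]
tcp_rot: [3.141, 0.002, 3.012]
ft_force: [5.6, 1.0, 4.6]
opening: 0.192
grip_force: 30.0
```

```bash
python3 - <<'E'
from h import *
from cell import env
s=env.state(); p=s["eef_pos"]; r=RR.T@(p+[0,0,18.8]-FOOT)
print(s["t"],p,s["opening"],s["grip_force"],s["ft_force"],"rest coords",r)
E
```

```text
16.5 [661.46903474  46.69453882 277.47710584] 0.1920747325466146 30.006653666496277 [5.57010868 1.01318448 4.63611991] rest coords [63.13096573  1.29401025 81.13608699]
```

>>> step_arm(
  moves=[
    {"tx": 0, "ty": -0.7, "tz": 0, "roll": 0},
    {"tx": 0, "ty": -1.3, "tz": 0, "roll": 0},
    {"tx": 0, "ty": -1.3, "tz": 0, "roll": 0},
    {"tx": 0, "ty": -1.3, "tz": 0, "roll": 0},
  ],
)

```text
t: 16.83
eef_pos: [661.3, 45.3, 277.5]
tcp_rot: [3.141, 0.002, 3.012]
ft_force: [5.3, -0.5, 5.5]
opening: 0.189
grip_force: 30.0
```

>>> step_arm(
  moves=[
    {"tx": 0, "ty": 0, "tz": 0, "roll": 0},
    {"tx": 0, "ty": 0, "tz": 0, "roll": 0},
    {"tx": 0, "ty": 0, "tz": 0, "roll": 0},
    {"tx": 0, "ty": 0, "tz": 0, "roll": 0},
    {"tx": 0, "ty": 0, "tz": 0, "roll": 0},
  ],
  grip=45,
)

```text
t: 17.25
eef_pos: [660.2, 44.5, 276.8]
tcp_rot: [-3.142, -0.001, 3.012]
ft_force: [0.2, -1.0, 0.5]
opening: 0.457
grip_force: 0.0
```

>>> step_arm(
  moves=[
    {"tx": 0, "ty": 0, "tz": -15, "roll": 0},
    {"tx": 0, "ty": 0, "tz": -40, "roll": 0},
    {"tx": 0, "ty": 0, "tz": -75, "roll": 0},
    {"tx": 0, "ty": 0, "tz": -100, "roll": 0},
    {"tx": 20, "ty": -30, "tz": -100, "roll": 0},
    {"tx": 50, "ty": -60, "tz": -100, "roll": 0},
    {"tx": 80, "ty": -90, "tz": -100, "roll": 0},
    {"tx": 110, "ty": -120, "tz": -100, "roll": 0},
    {"tx": 140, "ty": -150, "tz": -100, "roll": 0},
    {"tx": 170, "ty": -180, "tz": -100, "roll": 0},
    {"tx": 180, "ty": -215, "tz": -100, "roll": 0},
    {"tx": 180, "ty": -250, "tz": -100, "roll": 0},
  ],
)

```text
t: 18.25
eef_pos: [446.9, -180.8, 378.2]
tcp_rot: [-3.141, 0.001, 3.012]
ft_force: [0.4, 0.1, 0.7]
opening: 0.469
grip_force: 0.0
```

```bash
python3 - <<'E'
from h import *
from cell import env,optics
s=env.state(); print(s["t"],s["eef_pos"],s["ft_force"])
D={n:optics.read_camera(n) for n in ("top","scene")}
for n,d in D.items(): np.savez(f"pics/{n}8.npz",**d)
d=D["top"]; im=d["pixels"].astype(int)
for p in ([-6,0,53],[-13,0,53],[5,0,53],[58,0,102],[0,0,38]): print(p,proj(d,rest(p)).round(1),"px/mm",np.linalg.norm(proj(d,rest([p[0],1,p[2]]))-proj(d,rest(p))).round(3))
for v in (128,130,132,134,154,158,161,163): print(v,im[v,268:300].mean(1).round().astype(int).tolist())
A=cv2.resize(d["pixels"][115:215,240:340],(400,400),interpolation=cv2.INTER_CUBIC); B=cv2.resize(D["scene"]["pixels"][165:265,290:390],(400,400),interpolation=cv2.INTER_CUBIC)
cv2.imwrite("pics/v9.png",np.hstack([A,B]))
E
```

```text
18.25 [ 446.85918488 -180.84485529  378.17234518] [0.43631032 0.10161211 0.65232186]
[-6, 0, 53] [281.5 160. ] px/mm 0.375
[-13, 0, 53] [281.1 162.6] px/mm 0.375
[5, 0, 53] [282. 156.] px/mm 0.376
[58, 0, 102] [283.4 138.6] px/mm 0.395
[0, 0, 38] [282.1 156.9] px/mm 0.372
128 [238, 237, 237, 237, 237, 238, 239, 240, 241, 242, 243, 247, 203, 112, 114, 66, 47, 73, 97, 96, 141, 103, 104, 90, 44, 48, 46, 43, 47, 45, 47, 48]
130 [236, 236, 236, 236, 237, 237, 238, 238, 238, 239, 241, 246, 99, 108, 44, 26, 28, 30, 28, 28, 25, 44, 112, 102, 236, 230, 249, 249, 251, 254, 243, 244]
132 [238, 238, 239, 239, 239, 239, 239, 238, 238, 238, 240, 246, 111, 24, 43, 46, 47, 45, 44, 34, 25, 81, 98, 131, 231, 242, 239, 239, 238, 238, 238, 238]
134 [245, 242, 240, 238, 238, 237, 238, 238, 237, 237, 240, 248, 118, 34, 42, 44, 45, 46, 47, 33, 28, 99, 97, 142, 229, 241, 238, 238, 238, 239, 239, 239]
154 [131, 131, 130, 129, 130, 130, 133, 230, 243, 177, 219, 217, 217, 217, 220, 219, 220, 219, 220, 111, 227, 220, 224, 137, 112, 114, 115, 113, 113, 113, 113, 116]
158 [136, 134, 134, 130, 132, 131, 169, 246, 242, 226, 217, 216, 215, 218, 217, 217, 215, 216, 197, 190, 222, 219, 202, 109, 116, 115, 115, 114, 114, 114, 114, 115]
161 [75, 75, 74, 75, 71, 82, 225, 244, 226, 217, 220, 218, 216, 219, 216, 216, 217, 219, 110, 226, 220, 224, 139, 115, 118, 116, 114, 114, 116, 115, 117, 116]
163 [75, 76, 74, 75, 70, 92, 251, 244, 244, 162, 170, 170, 167, 126, 128, 105, 110, 138, 228, 223, 220, 229, 63, 71, 54, 54, 53, 54, 55, 54, 55, 59]
```

View pics/v9.png

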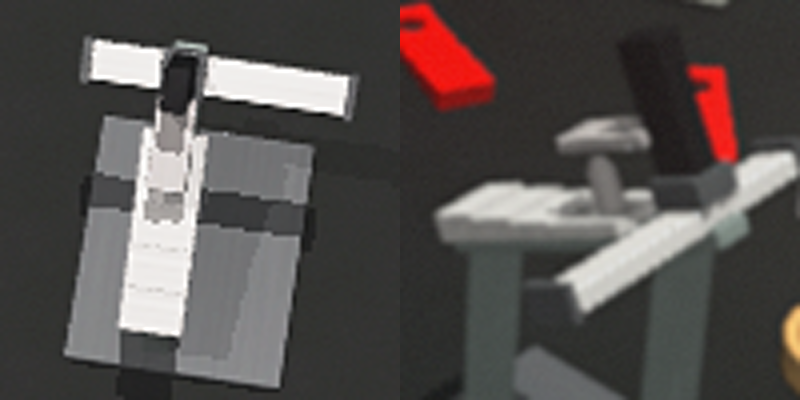

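The last picture shows the wedge flat along the rest (top view, cols 270–292) with the peg through its eye. The tongue is over the peg tip, centred at about col 281.4 at row 158 against a peg-axis prediction of 281.7. That is within ~1 mm, and the arm is clear. Handing in.

```bash
python3 -c "
from cell import env
print(env.state()['qvel'].round(3)); print(env.job_done())"
```

```text
[0.075 0.    0.011 0.022 0.005 0.083]
the job is handed in; nothing more can be done
None
```

The wedge hangs by its eye flat on the sloping rest, and the keeper's tongue is centred over the peg tip to within about 1 mm by camera; the job was handed in at about 18 s, and its verdict was not shown to me.

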